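# Hold a brass hose tail home on the sprung depth gauge

## Task

Check the brass hose tail on the counter's depth gauge: lift it out of the grey rack, put its stem down the hole in the gauge's steel top and press it down against the sprung plunger until its collar sits flat on the steel. Finish while still gripping the hose tail and holding it firmly down on the steel (let nothing go), but never press it onto the steel with more than 60 N. Leave the other two hose tails and the other things on the counter where they are.

Things in the scene. Friction and masses are not known exactly. Their poses are not given: they have to be found in the camera images.
- brass_tail: The brass (yellow metal) hose tail to check, 110 to 185 g, standing stem down in one of the rack's holes. Origin on its axis at the underside of its round collar; z points up, out of the hex end. Barbed stem: 15 mm thick at most, z = -30 to 0. Collar: 36 mm diameter, z = 0 to 5. Hex: z = 5 to 27.
- brass_grip (a point): Middle of the brass hose tail's hex, where to grip it, 16 mm above the collar's underside. Hex 26 mm across flats, 30 mm across corners; two corners lie on its own x axis, so flats face along its own y axis and every 60 degrees from there.
- chrome_tail: Silver hose tail of the same shape, size and origin, in another rack hole. Leave it.
- black_tail: Black plastic hose tail of the same shape, size and origin, in another rack hole. Leave it.
- rack: Fixed grey plastic rack block, 60 mm (x) by 250 mm (y) by 45 mm high, origin under its centre. Three 22 mm holes through it on its y axis at -85, 0 and +85 mm; the collars rest on its top, 45 mm above the counter. It stands left or right, the gauge on the other side.
- gauge: Fixed depth gauge: aluminium base 120 x 120 x 12 mm, blue pedestal 54 mm square, steel square top 56 x 56 mm whose upper face is 80 mm above the counter, with an upright central hole. Origin under its centre. A white scale stands by its own +y side (34 to 67 mm up, up to 46 mm from the axis).
- gauge_mouth (a point): Centre of the gauge's hole, level with the steel upper face (80 mm above the counter). Hole 22 mm diameter, with a 3 mm chamfer at its mouth.
- seat: The steel square top of the gauge, 56 x 56 x 12 mm with the hole through it; the hard stop for the collar. Origin at the centre of its underside, 68 mm above the counter.
- plunger (a joint): Travel of the gauge's red sprung plunger, in m: 0 = up (its head 18 mm below the steel face), growing as it is pressed down; 0.012 when the hose tail's collar is flat on the steel. Range 0 to 0.016. Spring: about 3 N to start, 8 N at 0.012. A red pointer at the gauge's +y side moves down with it to the green band of the scale.
- valve: Brass ball valve with flat yellow handle, 60 mm long, 48 mm high. Leave it. Origin under its middle.
- tape_roll: White ring, 56 mm across, 19 mm high, lying flat. Leave it. Origin under its centre.
- wrench: Steel wrench 170 mm long lying on the counter. Leave it. Origin under its middle.
- carton: Small closed cardboard box 70 x 100 x 50 mm. Leave it. Origin under its centre.
Mind the look-alikes: they are no part of the job. Of the things that look like the gauge, the largest one is meant.

How it is judged (in metres and radians):
On the way, in this order (a step that is already met when the one before it is completed fails the run):
1. the brass hose tail is lifted clear of the rack (height (world z) of brass_tail above 0.082 m), for 0.1 s.
2. its stem is in the gauge's hole and has started to push the plunger (horizontal distance between brass_tail and gauge_mouth below 0.008 m and value of joint plunger above 0.002 m), for 0.05 s.
At the end, for the whole second after the job is handed in: The brass hose tail is still in the fingers (over 2 N), stem down in the gauge's hole within 6 mm of its axis and upright within 0.07 rad, its collar within 1.5 mm of the steel face and pressing on it with over 1.5 N, the plunger pushed in more than 10.5 mm, all at rest (value of joint plunger above 0.0105 m and contact force between brass_tail and seat above 1.5 N and contact force between the fingers and brass_tail above 2 N and horizontal distance between brass_tail and gauge_mouth below 0.006 m and z of brass_tail in the frame of gauge_mouth below 0.0015 m and angle between brass_tail's own z axis and vertical below 0.07 rad and linear speed of brass_tail below 0.02 m/s); the arm keeps its last pose, push and grip.
It fails at once if the silver or the black hose tail is moved more than 20 mm (distance of any of chrome_tail, black_tail from where it was at the start of the episode above 0.02 m).
It fails at once if the valve, white roll, wrench or carton is moved more than 20 mm (distance of any of valve, tape_roll, wrench, carton from where it was at the start of the episode above 0.02 m).
It fails at once if the hose tail is pressed onto the steel with more than 60 N (contact force between brass_tail and seat above 60 N).
It also fails if it takes over 42 s, if anything falls off the work surface, if the arm or the gripper's body presses on something with over 40 N, if the wrist force passes 120 N, or if a joint passes its speed limit or range.

## Robot

A 7-joint arm with a two-finger parallel gripper is mounted at the origin on the work surface. World frame = base frame: x ahead of the robot, y to its left, z up, the work surface at z = 0. Lengths are in mm, angles in rad, forces in N, time in s.
With the tool pointing down it reaches from about 425 to 875 mm from the base axis. Payload 8.4 kg.
Tool frame: the origin (TCP) lies on the front face of the gripper's body, between the roots of the fingers; the fingertips stand 73 mm ahead of it and the grasp point (between the pads) lies 54 mm ahead of it; x points along the fingers, y is the direction in which the jaws open and shut, and the axes are right-handed (so a half turn about x gives the same grasp; the last joint's range is limited). The gripper opens to 85 mm and grips with 20 to 120 N. Pads are 22 mm wide; open, the fingers measure 114 mm over their backs; the gripper's body (76 mm by 85 mm) begins 54 mm behind the grasp point. The pads swing forward as they close: fully open they stand 13 mm farther back than shut.
Start: joints at [1.138, 0.333, 0.04, 1.465, -0.013, 1.343, -0.059], TCP at [212.941, -614.104, 303.908] pointing down, gripper open.
Joint ranges: [-2.58, 2.58], [-0.38, 2.09], [-1.3, 1.39], [0.25, 2.4], [-1.5, 4.64], [0.08, 2.09], [-2.65, 2.65]. Speed limits (rad/s): [2.22, 2.22, 2.79, 2.79, 3.14, 3.14, 3.14].

## Interface

Orientations are given as a unit quaternion [w, x, y, z].
In Python, from cell import observe, read_camera, calibration, close_job gives the robot as it stands. The module is installed in compiled form; this text tells all that it offers.
- The arm moves only by the tool move_arm, never from a script. Its argument "commands" is a list of rows, each a list of 3 entries, a list of its own where there are three numbers: the opening in per cent of the stroke, from 0 (shut) to 100 (fully open), then the shift along the world's x, y, z in cm, then the turn about the world's z in degrees. In form: [[claw, [dx, dy, dz], spin], ...]. A call has exactly 8 rows; each row shifts and turns the pose as measured when the row begins; what a row does not reach is not made up. A row lasts 1/12 s, in which the tool goes at most 41.7 mm and 7.16 degrees, less where a joint would pass 70% of its speed; a pose out of reach is approached as far as the arm can. A call with a gripper value outside its range is refused whole. The fingers move at their own pace and stop on an object; "newtons" is the grip in N (left out, the last holds). Time passes only in rows, so rows that do not move let the fingers close, or fill a call up. It gives the time, the measured TCP pose, the force and the opening at its end, in the units of the state.
- observe(): the state, without advancing time (a new reading comes with each control period).
- read_camera(name): name is "scene" or "side" or "wrist"; returns (picture, depth): 420x560x3 uint8, red, green, blue; 420x560 float32, mm along the optical axis (not along the pixel's ray), 0 where there is no reading.
- calibration(name): a dict with "vertical_fov" (degrees; the focal length in pixels is half the picture's height over the tangent of half this angle, whatever the lens; pixels are square), "cx", "cy" (the principal point, pixels), "R" (3x3) and "t" (3): a world point X has camera coordinates R X + t. Camera axes: x right, y down, z forward; pixel columns grow to the right and rows downward; lengths in mm; the calibration is good to about 2 mm. A picture is of the moment at which its call begins: read the wrist's pose just before it. calibration takes no time and is no camera call; for the wrist camera it gives the pose at the moment of the call.
- close_job(): hands the job in, once; it reports no verdict.
The state is a dict: "time_s": time; "joint_pos": joint angles; "qd": joint speeds; "effort": joint torques, N m; "ee_pos": TCP position; "tool_rot": TCP orientation; "wrist_force": force on the tool from outside, world axes, zero at the start; "wrist_torque": the same for the moment, N m; "opening": finger opening in mm.
Only numpy, scipy, OpenCV 4.12 (cv2) and the standard library are available. Lean on these libraries where they do the work, as an engineer would, in place of code of your own. Each camera call takes 0.05 s, during which the arm holds its last target. There are 200 camera calls.

## Working session

There is one attempt and no reset: what is moved stays moved. The work goes in short steps, Python scripts to look and compute and a tool call to move; the robot and the scene stay as the last step left them, time stands still between calls to the robot, and variables do not carry over. Pictures are saved under pics/ and viewed, about 8 in all and at most 12, crops included, and the job is handed in when it is done.

Besides the shell and the picture viewer there is one more tool, called after "Emit:" in YAML: its name, and indented under it one key for each argument. move_arm: Moves the arm, as the interface text tells. Its arguments: {"type":"object","properties":{"commands":{"type":"array"},"newtons":{"type":"number"}},"required":["commands"]}

```bash
mkdir -p pics; cat > h.py <<'E'
import numpy as np, cv2
from cell import observe, read_camera, calibration, close_job
def grab(n,tag):
    c=calibration(n); p,d=read_camera(n)
    np.savez(f'{tag}.npz',p=p,d=d,R=np.array(c['R']),t=np.array(c['t']),f=210/np.tan(np.radians(c['vertical_fov'])/2),cx=c['cx'],cy=c['cy'])
    return np.load(f'{tag}.npz')
def save(z,name,box=None,s=1):
    p=z['p'][:,:,::-1]
    if box: p=p[box[1]:box[3],box[0]:box[2]]
    cv2.imwrite(f'pics/{name}.png',cv2.resize(p,None,fx=s,fy=s,interpolation=cv2.INTER_CUBIC))
def world(z,u,v,d=None):
    d=z['d'][int(v),int(u)] if d is None else d
    X=np.array([(u-z['cx'])/z['f']*d,(v-z['cy'])/z['f']*d,d])
    return z['R'].T@(X-z['t'])
def atz(z,u,v,h):
    C=-z['R'].T@z['t']; r=z['R'].T@np.array([(u-z['cx'])/z['f'],(v-z['cy'])/z['f'],1])
    return C+r*(h-C[2])/r[2]
def cloud(z):
    v,u=np.mgrid[0:420,0:560]; d=z['d']
    X=np.stack([(u-z['cx'])/z['f']*d,(v-z['cy'])/z['f']*d,d],-1)
    return (X-z['t'])@z['R']
E
python3 - <<'E'
from h import *
a=grab('scene','a');b=grab('side','b')
cv2.imwrite('pics/a.png',a['p'][:,:,::-1]);cv2.imwrite('pics/b.png',b['p'][:,:,::-1])
o=observe();print({k:np.round(v,3) for k,v in o.items()})
for z in(a,b):print(np.round(-z['R'].T@z['t']),z['f'],z['cx'],z['cy'],np.round(z['R'],2).tolist())
E
```

```text
{'time_s': np.float64(0.1), 'joint_pos': array([ 1.138,  0.334,  0.04 ,  1.466, -0.013,  1.343, -0.058]), 'qd': array([-0.001, -0.001,  0.002, -0.002, -0.001,  0.002,  0.001]), 'effort': array([ 5.0000e-03, -6.6001e+01,  1.3710e+00, -4.0647e+01,  1.7000e-02,
        9.0000e-03,  0.0000e+00]), 'ee_pos': array([ 212.831, -613.853,  303.096]), 'tool_rot': array([-0.117, -0.697, -0.118,  0.697]), 'wrist_force': array([0.499, 0.061, 0.513]), 'wrist_torque': array([0.   , 0.001, 0.005]), 'opening': np.float64(85.397)}
[1361. -155. 1029.] 536.3892236587234 284.4842919080077 212.4280579671282 [[0.26, 0.96, 0.0], [0.71, -0.19, -0.67], [-0.65, 0.18, -0.74]]
[ 78. 542. 787.] 386.7709612119999 278.8665675935489 212.2736390887899 [[-0.7, -0.71, -0.02], [-0.5, 0.51, -0.7], [0.51, -0.48, -0.71]]
```

View pics/a.png

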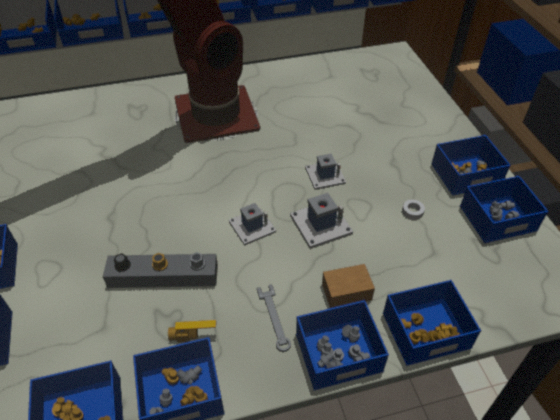

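View pics/b.png

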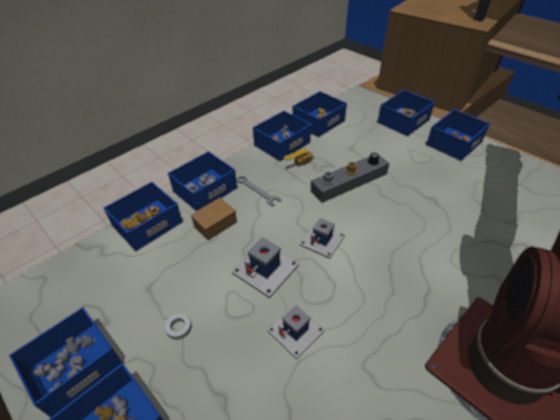

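Scene view: the candidates for the hose tail are black (121,261), brass (159,260), silver (197,259), plus the brass valve (190,330) and bin parts. The gauges are at (321,215) large, and small ones at (253,220) and (326,168). I choose the brass tail (159,260) and the largest gauge (321,215).

```bash
python3 - <<'E'
from h import *
for n in 'ab':
    z=np.load(n+'.npz'); W=cloud(z); x,y,h=W[...,0],W[...,1],W[...,2]
    pts={'a':{'brass':(159,256),'chrome':(197,255),'black':(121,257),'gauge':(321,202)},'b':{'brass':(351,167),'chrome':(328,176),'black':(374,157),'gauge':(265,247)}}[n]
    for k,(u,v) in pts.items(): print(n,k,np.round(world(z,u,v)))
    # rack top, gauge top
    u,v=pts['gauge']; g=world(z,u,v)
    m=(abs(h-80)<5)&(np.hypot(x-g[0],y-g[1])<60)
    r=cv2.minAreaRect(W[m][:,:2].astype(np.float32)); print('gauge top',m.sum(),r, h[m].mean())
    u,v=pts['brass']; g=world(z,u,v)
    m=(abs(h-45)<5)&(np.hypot(x-g[0],y-g[1])<170)
    r=cv2.minAreaRect(W[m][:,:2].astype(np.float32)); print('rack top',m.sum(),r, h[m].mean())
    m=(h>60)&(h<80)&(np.hypot(x-g[0],y-g[1])<30); print('brass hex',m.sum(),W[m].mean(0))
a=np.load('a.npz');b=np.load('b.npz')
A=cv2.resize(a['p'][235:295,95:225],None,fx=5,fy=5,interpolation=2);B=cv2.resize(a['p'][180:250,280:365],None,fx=4.29,fy=4.29,interpolation=2)
A=A[:300];B=B[:300,:365]
C=cv2.resize(b['p'][145:205,300:400],None,fx=4,fy=4,interpolation=2)[:240];D=cv2.resize(b['p'][230:300,225:305],None,fx=3.43,fy=3.43,interpolation=2)[:240]
im=np.zeros((545,800,3),np.uint8);im[:300,:650]=A;im[300:540,:400]=C[:240,:400];im[300:540,400:400+D.shape[1]]=D
cv2.imwrite('pics/c.png',im[:,:,::-1])
E
```

```text
a brass [ 574. -228.   71.]
a chrome [ 592. -145.   70.]
a black [ 558. -310.   76.]
a gauge [508. 176.  70.]
gauge top 384 ((522.4696655273438, 174.10853576660156), (61.45546340942383, 56.91353225708008), 7.250647068023682) 79.90437090121607
rack top 1922 ((637.6083984375, -245.85775756835938), (250.80490112304688, 187.25962829589844), 75.8021240234375) 44.88341935027503
brass hex 136 [ 581.10448881 -230.84317516   70.16102252]
b brass [ 569. -214.   74.]
b chrome [ 592. -140.   72.]
b black [ 551. -302.   72.]
b gauge [527. 166.  76.]
gauge top 422 ((522.2608642578125, 175.15318298339844), (57.69244384765625, 58.3570442199707), 7.971620559692383) 78.62527532139963
rack top 878 ((635.991943359375, -244.05284118652344), (252.62937927246094, 182.5164337158203), 75.7453384399414) 43.80919571073017
brass hex 69 [ 576.05838608 -225.39059255   68.33137941]
```

View pics/c.png

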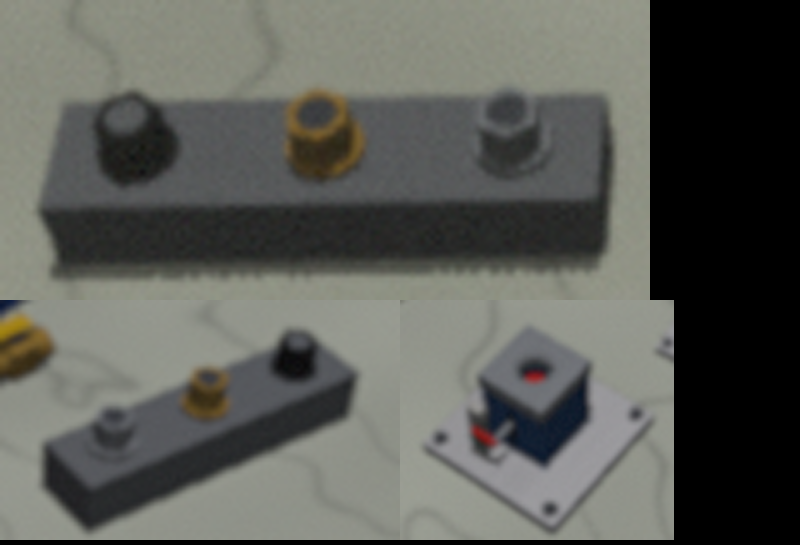

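The brass tail is in the middle hole, and the large gauge shows a red plunger. I'm moving over the tail for a wrist-camera look.

Emit:
move_arm:
  commands:
    - [100,[2.3,2.4,0],0]
    - [100,[2.3,2.4,0],0]
    - [100,[2.3,2.4,0],0]
    - [100,[2.3,2.4,0],0]
    - [100,[2.3,2.4,0],0]
    - [100,[2.3,2.4,0],0]
    - [100,[2.3,2.4,0],0]
    - [100,[2.3,2.4,0],0]
  newtons: 60

```text
time_s: 0.77
ee_pos: [392.7, -418.1, 298.6]
tool_rot: [-0.11, -0.695, -0.113, 0.701]
wrist_force: [0.0, -0.0, 0.6]
opening: 85.3
```

Emit:
move_arm:
  commands:
    - [100,[2.3,2.4,0],0]
    - [100,[2.3,2.4,0],0]
    - [100,[2.3,2.4,0],0]
    - [100,[2.3,2.4,0],0]
    - [100,[2.3,2.4,0],0]
    - [100,[2.3,2.4,0],0]
    - [100,[2.3,2.4,0],0]
    - [100,[0,0,0],0]

```text
time_s: 1.43
ee_pos: [563.0, -232.3, 296.2]
tool_rot: [-0.111, -0.695, -0.118, 0.701]
wrist_force: [-0.1, 1.8, 0.2]
opening: 85.2
```

```bash
python3 - <<'E'
from h import *
o=observe();print(o['ee_pos'],o['tool_rot'],o['time_s'])
w=grab('wrist','w1');save(w,'w1')
print(np.round(w['R'],3),np.round(-w['R'].T@w['t']),w['f'],w['cx'],w['cy'])
E
```

```text
[ 562.9607761  -232.32826908  296.20957594] [-0.11064201 -0.69450868 -0.11820499  0.7010304 ] 1.4333
[[ 0.319 -0.948 -0.012]
 [-0.901 -0.307  0.307]
 [-0.295 -0.087 -0.952]] [ 637. -209.  366.] 374.59446105362355 278.12966689958586 204.08365985940168
```

View pics/w1.png

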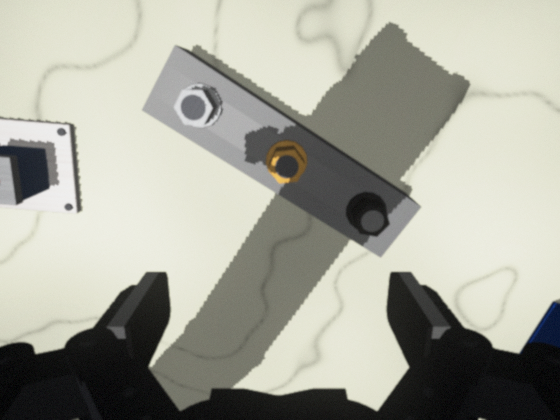

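```bash
python3 - <<'E'
from h import *
w=np.load('w1.npz');save(w,'w1c',(246,125,326,205),7)
W=cloud(w)
m=(abs(W[...,2]-45)<5); m[:30]=0; m[270:]=0
P=W[m];m2=np.hypot(P[:,0]-577,P[:,1]+228)<150
r=cv2.minAreaRect(P[m2][:,:2].astype(np.float32));print(r,P[m2].mean(0))
for n,(u,v) in dict(rim=(286,167)).items():print(atz(w,u,v,72),world(w,u,v))
m=(W[...,2]>66)&(W[...,2]<80)&(np.hypot(W[...,0]-577,W[...,1]+228)<25);print(m.sum(),W[m].mean(0),cv2.minEnclosingCircle(W[m][:,:2].astype(np.float32)))
E
```

```text
((577.7083129882812, -232.10476684570312), (251.3916473388672, 60.51084899902344), 76.0079345703125) [ 581.60615628 -223.6992595    45.6674189 ]
[ 577.38120551 -231.6188359    72.        ] [ 577.54335386 -231.55675398   72.79952927]
946 [ 578.53623948 -231.6206985    72.65852455] ((578.2527465820312, -231.71038818359375), 14.856940269470215)
```

View pics/w1c.png

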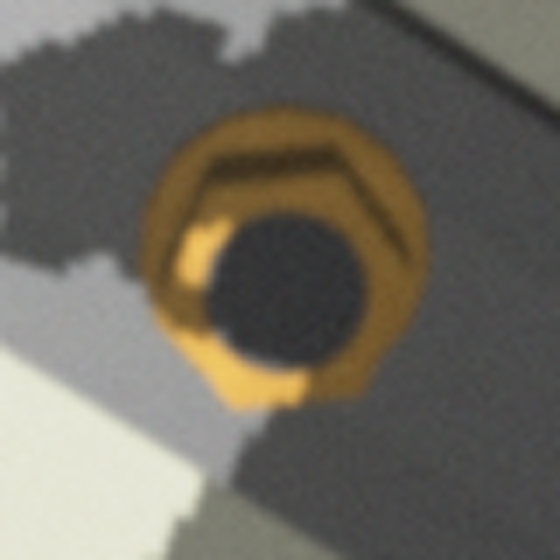

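```bash
python3 - <<'E'
from h import *
w=np.load('w1.npz');W=cloud(w)
for lo in (66,69,71):
    m=(W[...,2]>lo)&(W[...,2]<80)&(np.hypot(W[...,0]-577,W[...,1]+228)<25);P=W[m][:,:2]
    c=[]
    for a in range(0,60,3):
        s=0
        for k in range(3):
            t=np.radians(a+60*k);q=P@[np.cos(t),np.sin(t)];s+=np.ptp(q)/3
        c.append((round(s,2),a))
    print(lo,m.sum(),sorted(c)[:4],sorted(c)[-3:])
for e in [((235,405),(365,395)),((365,395),(410,265)),((160,305),(235,405)),((215,165),(340,160))]:
    p=[atz(w,246+(x+.5)/7-.5,125+(y+.5)/7-.5,72)for x,y in e];d=p[1]-p[0];print(np.degrees(np.arctan2(d[1],d[0]))%60,np.linalg.norm(d))
q=np.array([-0.11064201,-0.69450868,-0.11820499,0.7010304])
from scipy.spatial.transform import Rotation as R
M=R.from_quat(q[[1,2,3,0]]).as_matrix();print('jaw yaw',np.degrees(np.arctan2(M[1,1],M[0,1])))
E
```

```text
66 946 [(np.float64(26.37), 24), (np.float64(26.49), 27), (np.float64(26.85), 21), (np.float64(27.05), 30)] [(np.float64(29.43), 51), (np.float64(29.45), 57), (np.float64(29.48), 54)]
69 927 [(np.float64(26.36), 24), (np.float64(26.43), 27), (np.float64(26.85), 21), (np.float64(27.01), 30)] [(np.float64(29.38), 51), (np.float64(29.41), 57), (np.float64(29.44), 54)]
71 902 [(np.float64(26.27), 24), (np.float64(26.41), 27), (np.float64(26.71), 21), (np.float64(26.96), 30)] [(np.float64(29.34), 51), (np.float64(29.37), 57), (np.float64(29.4), 54)]
53.3077278674682 15.06519724048367
0.8741031152040502 16.001932685264627
54.70113387506487 14.57021285677008
50.99996967502095 14.05575102466188
jaw yaw -71.37705812863445
```

Hex flat normals are at about 25° mod 60. I'll turn the jaw from -71° to -35°, across the rack, and descend.

Emit:
move_arm:
  commands:
    - [70,[0.4,0,-1],6]
    - [70,[0.4,0,-2],6]
    - [70,[0.4,0,-2],6]
    - [70,[0.3,0,-2],6]
    - [70,[0,0,-2],6]
    - [70,[0,0,-2],6]
    - [70,[0,0,-2],0]
    - [70,[0,0,0],0]

```text
time_s: 2.15
ee_pos: [572.2, -241.1, 160.0]
tool_rot: [-0.33, -0.619, -0.334, 0.629]
wrist_force: [-0.7, 0.4, -1.0]
opening: 59.4
```

```bash
cat >> h.py <<'E'
def st():
    from scipy.spatial.transform import Rotation as Ro
    o=observe();q=o['tool_rot'];M=Ro.from_quat(np.array(q)[[1,2,3,0]]).as_matrix()
    print('t',round(o['time_s'],2),'tcp',np.round(o['ee_pos'],1),'jaw',round(np.degrees(np.arctan2(M[1,1],M[0,1])),1),'axis',np.round(M[:,0],4),'grasp',np.round(o['ee_pos']+54*M[:,0],1),'F',np.round(o['wrist_force'],1),'T',np.round(o['wrist_torque'],2),'open',round(o['opening'],1))
    return o,M
E
python3 - <<'E'
from h import *
st()
w=grab('wrist','w2');save(w,'w2')
W=cloud(w)
m=(W[...,2]>66)&(W[...,2]<77)&(np.hypot(W[...,0]-578,W[...,1]+231)<22);P=W[m][:,:2]
print(m.sum(),W[m].mean(0),cv2.minEnclosingCircle(P.astype(np.float32)))
print(sorted((round(sum(np.ptp(P@[np.cos(np.radians(a+60*k)),np.sin(np.radians(a+60*k))]) for k in range(3))/3,2),a) for a in range(0,60,3))[:4])
E
```

```text
t 2.15 tcp [ 572.2 -241.1  160. ] jaw -33.9 axis [-0.0156 -0.0021 -0.9999] grasp [ 571.3 -241.2  106. ] F [-0.7  0.4 -1. ] T [0.05 0.06 0.  ] open 59.4
2856 [ 579.07570468 -230.71448954   72.47629185] ((578.6057739257812, -231.43836975097656), 15.079734802246094)
[(np.float64(26.49), 24), (np.float64(26.83), 27), (np.float64(26.92), 21), (np.float64(27.4), 30)]
```

View pics/w2.png

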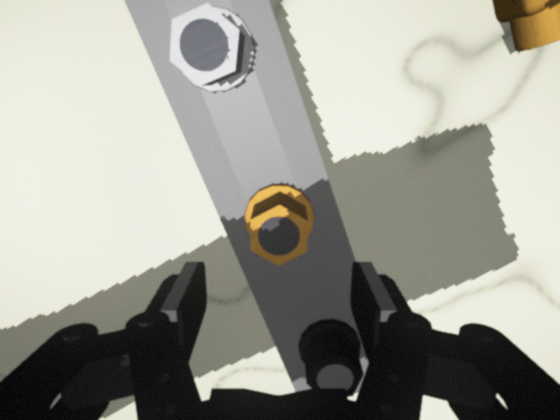

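The wrist view shows brass at (280,225) between the fingers, slightly ahead of them. The required shift is (+7, +9.6) mm and -1.5°. I'm checking fingertip height from depth at the same time as moving down partway.

Emit:
move_arm:
  commands:
    - [70,[0.3,0.4,0],-1]
    - [70,[0.3,0.4,0],-1]
    - [70,[0.1,0.2,-0.5],0]
    - [70,[0,0,-0.5],0]
    - [70,[0,0,-0.5],0]
    - [70,[0,0,-0.5],0]
    - [70,[0,0,0],0]
    - [70,[0,0,0],0]

```text
time_s: 2.87
ee_pos: [582.7, -232.1, 146.5]
tool_rot: [-0.319, -0.628, -0.318, 0.634]
wrist_force: [0.2, 0.4, 0.1]
opening: 59.7
```

```bash
python3 - <<'E'
from h import *
w=np.load('w2.npz');W=cloud(w)
for a in((175,210),(350,385)):
    S=W[255:330,a[0]:a[1]].reshape(-1,3);S=S[(S[:,2]>75)&(S[:,2]<160)];print(len(S),np.percentile(S[:,2],[0,2,10,50]))
st()
E
```

```text
1958 [ 92.84810375  95.46342209  99.26595736 113.2859822 ]
2065 [ 91.44547923  94.57248334  98.94488014 113.13595487]
t 2.87 tcp [ 582.7 -232.1  146.5] jaw -36.4 axis [-0.0069 -0.0061 -1.    ] grasp [ 582.3 -232.4   92.5] F [0.2 0.4 0.1] T [ 0.04 -0.02 -0.03] open 59.7
```

Emit:
move_arm:
  commands:
    - [70,[-0.4,0.1,-0.5],0.5]
    - [70,[0,0,-0.5],0.5]
    - [70,[0,0,-0.5],0]
    - [70,[0,0,-0.4],0]
    - [70,[0,0,-0.2],0]
    - [70,[0,0,0],0]
    - [70,[0,0,0],0]
    - [70,[0,0,0],0]

```text
time_s: 3.53
ee_pos: [577.5, -231.3, 122.6]
tool_rot: [-0.325, -0.625, -0.324, 0.632]
wrist_force: [-0.1, 0.0, -0.3]
opening: 59.9
```

```bash
python3 -c "
from h import *
st()"
```

```text
t 3.53 tcp [ 577.5 -231.3  122.6] jaw -35.3 axis [-0.008  -0.0059 -1.    ] grasp [ 577.1 -231.6   68.6] F [-0.1  0.  -0.3] T [ 0.01 -0.01  0.01] open 59.9
```

Emit:
move_arm:
  commands:
    - [70,[0.1,0,0.4],0]
    - [70,[0,0,0],0]
    - [45,[0,0,0],0]
    - [20,[0,0,0],0]
    - [10,[0,0,0],0]
    - [10,[0,0,0],0]
    - [10,[0,0,0],0]
    - [10,[0,0,0],0]
  newtons: 60

```text
time_s: 4.2
ee_pos: [579.4, -231.5, 128.4]
tool_rot: [-0.326, -0.625, -0.323, 0.631]
wrist_force: [-0.4, 1.5, -0.1]
opening: 24.4
```

```bash
python3 -c "
from h import *
st()
save(grab('wrist','w3'),'w3')"
```

```text
t 4.2 tcp [ 579.4 -231.5  128.4] jaw -35.3 axis [-0.0062 -0.0067 -1.    ] grasp [ 579.  -231.8   74.4] F [-0.4  1.5 -0.1] T [ 0.04 -0.02 -0.01] open 24.4
```

View pics/w3.png

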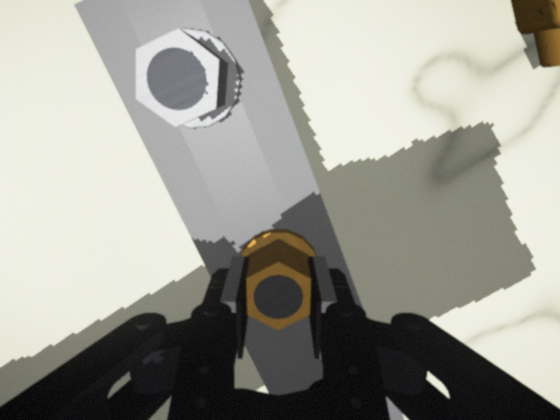

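Both pads are on opposite flats. Increasing the grip and lifting.

Emit:
move_arm:
  commands:
    - [10,[0,0,0],0]
    - [10,[0,0,0.5],0]
    - [10,[0,0,1],0]
    - [10,[0,0,1.5],0]
    - [10,[0,0,1.5],0]
    - [10,[0,0,1.5],0]
    - [10,[0,0,1.5],0]
    - [10,[0,0,1],0]
  newtons: 95

```text
time_s: 4.92
ee_pos: [576.8, -230.5, 216.7]
tool_rot: [-0.324, -0.624, -0.326, 0.633]
wrist_force: [0.5, 0.6, -0.7]
opening: 23.6
```

```bash
python3 -c "
from h import *
st()"
```

```text
t 4.92 tcp [ 576.8 -230.5  216.7] jaw -35.3 axis [-0.0126 -0.0038 -0.9999] grasp [ 576.1 -230.7  162.7] F [ 0.5  0.6 -0.7] T [-0.02 -0.07  0.01] open 23.6
```

Emit:
move_arm:
  commands:
    - [10,[-0.3,2,0.5],0]
    - [10,[-0.5,3.5,0.3],0]
    - [10,[-0.5,3.5,0],0]
    - [10,[-0.5,3.5,0],0]
    - [10,[-0.5,3.5,0],0]
    - [10,[-0.5,3.5,0],0]
    - [10,[-0.5,3.5,0],0]
    - [10,[-0.5,3.5,0],0]

```text
time_s: 5.58
ee_pos: [536.1, 32.9, 232.8]
tool_rot: [-0.322, -0.628, -0.316, 0.634]
wrist_force: [0.7, 0.2, -1.4]
opening: 23.6
```

Emit:
move_arm:
  commands:
    - [10,[-0.5,3.5,0],0]
    - [10,[-0.5,3.0,0],0]
    - [10,[-0.5,2.0,0],0]
    - [10,[0,1.0,0],0]
    - [10,[0,0.5,0],0]
    - [10,[0,0,0],0]
    - [10,[0,0,0],0]
    - [10,[0,0,0],0]

```text
time_s: 6.25
ee_pos: [518.1, 144.3, 236.4]
tool_rot: [-0.325, -0.627, -0.319, 0.632]
wrist_force: [-0.5, -1.0, -1.3]
opening: 23.6
```

```bash
python3 -c "
from h import *
st()
w=grab('wrist','w4');save(w,'w4')
W=cloud(w)
m=(abs(W[...,2]-80)<4)&(np.hypot(W[...,0]-522,W[...,1]-174)<50)
P=W[m];print(len(P),P.mean(0));print(cv2.minAreaRect(P[:,:2].astype(np.float32)))
m=(abs(W[...,2]-12)<4)&(np.hypot(W[...,0]-522,W[...,1]-174)<95)
print(cv2.minAreaRect(W[m][:,:2].astype(np.float32)))
"
```

```text
t 6.25 tcp [518.1 144.3 236.4] jaw -35.8 axis [-0.0019 -0.0105 -0.9999] grasp [518.  143.8 182.4] F [-0.5 -1.  -1.3] T [ 0.01 -0.   -0.06] open 23.6
7252 [522.70793108 174.41354421  80.42264432]
((521.8367919921875, 173.44166564941406), (56.4929313659668, 56.14910125732422), 8.312352180480957)
((521.7615356445312, 173.390380859375), (120.37472534179688, 120.30058288574219), 8.25875473022461)
```

View pics/w4.png

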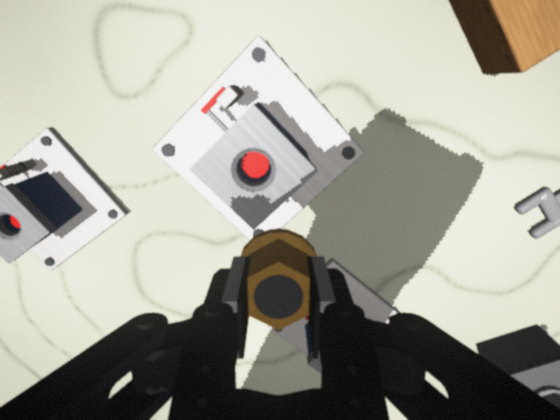

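```bash
python3 -c "
from h import *
w=np.load('w4.npz')
print(atz(w,251,170,80),atz(w,278,297,180),world(w,278,320), world(w,310,290))
W=cloud(w);m=(abs(W[...,2]-180)<4)&(np.hypot(W[...,0]-518,W[...,1]-144)<30);
hsv=cv2.cvtColor(w['p'],cv2.COLOR_RGB2HSV);m&=(hsv[...,1]>90)
v,u=np.nonzero(m);print(m.sum(),W[m].mean(0),cv2.minEnclosingCircle(W[m][:,:2].astype(np.float32)),u.min(),u.max(),v.min(),v.max())
"
```

```text
[520.78710296 174.48619133  80.        ] [518.08367447 142.89009055 180.        ] [511.9197027  134.3431588  179.73601026] [530.6543312  139.94376376 183.21880634]
1968 [520.10971102 144.95292785 180.06216287] ((519.6051635742188, 143.06784057617188), 15.689312934875488) 247 311 257 329
```

Emit:
move_arm:
  commands:
    - [10,[0.2,1.0,0],0]
    - [10,[0.1,1.0,0],0]
    - [10,[0,0.7,-0.5],0]
    - [10,[0,0.2,-1],0]
    - [10,[0,0,-1],0]
    - [10,[0,0,-0.5],0]
    - [10,[0,0,0],0]
    - [10,[0,0,0],0]

```text
time_s: 6.97
ee_pos: [521.9, 172.4, 201.3]
tool_rot: [-0.323, -0.627, -0.317, 0.634]
wrist_force: [0.6, -0.4, -1.0]
opening: 23.3
```

```bash
python3 -c "
from h import *
o,M=st();print('tail xy at stem',o['ee_pos']+100*M[:,0])
"
```

```text
t 6.97 tcp [521.9 172.4 201.3] jaw -36.1 axis [-0.0047 -0.0118 -0.9999] grasp [521.7 171.8 147.3] F [ 0.6 -0.4 -1. ] T [-0.03  0.03 -0.07] open 23.3
tail xy at stem [521.46109768 171.2672497  101.27588468]
```

Emit:
move_arm:
  commands:
    - [10,[0,0.2,0],0]
    - [10,[0,0,0],0]
    - [10,[0,0,-0.4],0]
    - [10,[0,0,-0.4],0]
    - [10,[0,0,-0.4],0]
    - [10,[0,0,-0.3],0]
    - [10,[0,0,0],0]
    - [10,[0,0,0],0]

```text
time_s: 7.63
ee_pos: [522.3, 173.7, 185.2]
tool_rot: [-0.323, -0.627, -0.317, 0.634]
wrist_force: [0.1, 0.5, -0.9]
opening: 23.4
```

```bash
python3 -c "
from h import *
o,M=st();print('tail xy at stem',o['ee_pos']+100*M[:,0])
"
```

```text
t 7.63 tcp [522.3 173.7 185.2] jaw -36.2 axis [-0.0037 -0.0121 -0.9999] grasp [522.1 173.  131.2] F [ 0.1  0.5 -0.9] T [ 0.02  0.03 -0.  ] open 23.4
tail xy at stem [521.97330003 172.47898385  85.24402156]
```

Emit:
move_arm:
  commands:
    - [10,[0,0.1,-0.3],0]
    - [10,[0,0,-0.3],0]
    - [10,[0,0,-0.3],0]
    - [10,[0,0,-0.3],0]
    - [10,[0,0,-0.2],0]
    - [10,[0,0,-0.1],0]
    - [10,[0,0,0],0]
    - [10,[0,0,0],0]

```text
time_s: 8.3
ee_pos: [522.8, 175.1, 170.1]
tool_rot: [-0.323, -0.628, -0.316, 0.633]
wrist_force: [-1.5, -0.7, 4.2]
opening: 23.3
```

```bash
python3 -c "
from h import *
o,M=st();print('tail xy at stem',o['ee_pos']+100*M[:,0])
"
```

```text
t 8.3 tcp [522.8 175.1 170.1] jaw -36.2 axis [-0.0022 -0.0122 -0.9999] grasp [522.7 174.4 116.1] F [-1.5 -0.7  4.2] T [-0.13  0.46  0.02] open 23.3
tail xy at stem [522.62032176 173.84801238  70.11534937]
```

Emit:
move_arm:
  commands:
    - [10,[-0.05,-0.05,-0.15],0]
    - [10,[0,0,-0.15],0]
    - [10,[0,0,-0.1],0]
    - [10,[0,0,-0.1],0]
    - [10,[0,0,0],0]
    - [10,[0,0,0],0]
    - [10,[0,0,0],0]
    - [10,[0,0,0],0]

```text
time_s: 8.97
ee_pos: [522.7, 175.1, 166.1]
tool_rot: [-0.324, -0.628, -0.316, 0.633]
wrist_force: [-1.6, -1.0, 4.8]
opening: 23.3
```

```bash
python3 -c "
from h import *
o,M=st();print('tail xy at stem',o['ee_pos']+100*M[:,0])
"
```

```text
t 8.97 tcp [522.7 175.1 166.1] jaw -36.2 axis [-5.000e-04 -1.170e-02 -9.999e-01] grasp [522.6 174.5 112.1] F [-1.6 -1.   4.8] T [-0.12  0.57 -0.02] open 23.3
tail xy at stem [522.60648425 173.92261499  66.100861  ]
```

Emit:
move_arm:
  commands:
    - [10,[-0.05,0,-0.1],0]
    - [10,[0,0,-0.1],0]
    - [10,[0,0,-0.1],0]
    - [10,[0,0,0],0]
    - [10,[0,0,0],0]
    - [10,[0,0,0],0]
    - [10,[0,0,0],0]
    - [10,[0,0,0],0]

```text
time_s: 9.63
ee_pos: [522.6, 175.1, 164.5]
tool_rot: [-0.324, -0.629, -0.316, 0.632]
wrist_force: [-2.3, 0.1, 5.7]
opening: 23.7
```

```bash
python3 -c "
from h import *
o,M=st();print('tail xy at stem',o['ee_pos']+100*M[:,0])
"
```

```text
t 9.63 tcp [522.6 175.1 164.5] jaw -36.2 axis [ 9.000e-04 -1.220e-02 -9.999e-01] grasp [522.6 174.5 110.5] F [-2.3  0.1  5.7] T [-0.16  0.59 -0.05] open 23.7
tail xy at stem [522.672504   173.89364189  64.47377784]
```

Emit:
move_arm:
  commands:
    - [10,[0,0,-0.1],0]
    - [10,[0,0,-0.1],0]
    - [10,[0,0,-0.1],0]
    - [10,[0,0,-0.1],0]
    - [10,[0,0,-0.1],0]
    - [10,[0,0,-0.1],0]
    - [10,[0,0,-0.1],0]
    - [10,[0,0,-0.1],0]

```text
time_s: 10.3
ee_pos: [522.5, 175.4, 163.6]
tool_rot: [-0.325, -0.629, -0.314, 0.632]
wrist_force: [-6.3, -2.3, 15.1]
opening: 23.7
```

```bash
python3 -c "
from h import *
o,M=st();print('tail xy at stem',o['ee_pos']+100*M[:,0])
"
```

```text
t 10.3 tcp [522.5 175.4 163.6] jaw -36.2 axis [ 0.0023 -0.0157 -0.9999] grasp [522.6 174.5 109.6] F [-6.3 -2.3 15.1] T [-0.46  1.63  0.  ] open 23.7
tail xy at stem [522.74161887 173.80697489  63.59699864]
```

The tail is seated: force rose to about 16 N at the expected height. I'm pushing moderately harder, ending in pushing rows.

Emit:
move_arm:
  commands:
    - [10,[-0.05,-0.03,-0.15],0]
    - [10,[-0.05,-0.03,-0.2],0]
    - [10,[-0.05,-0.03,-0.2],0]
    - [10,[-0.05,-0.03,-0.2],0]
    - [10,[-0.05,-0.03,-0.2],0]
    - [10,[-0.05,-0.03,-0.2],0]
    - [10,[-0.05,-0.03,-0.2],0]
    - [10,[-0.05,-0.03,-0.2],0]

```text
time_s: 10.97
ee_pos: [521.6, 175.6, 163.6]
tool_rot: [0.327, 0.632, 0.312, -0.629]
wrist_force: [-8.0, -1.9, 24.0]
opening: 23.6
```

```bash
python3 -c "
from h import *
st()
b=grab('side','b2');w=grab('wrist','w5');a=grab('scene','a2')
B=cv2.resize(b['p'][200:300,215:315],(400,400),interpolation=2);A=cv2.resize(a['p'][150:250,275:375],(400,400),interpolation=2)
cv2.imwrite('pics/e.png',np.hstack([B,A])[:,:,::-1])
o,M=st()
"
```

```text
t 10.97 tcp [521.6 175.6 163.6] jaw -36.2 axis [ 0.014  -0.0174 -0.9997] grasp [522.3 174.6 109.6] F [-8.  -1.9 24. ] T [-0.6   2.14  0.04] open 23.6
t 11.12 tcp [521.6 175.5 163.6] jaw -36.3 axis [ 0.014  -0.0174 -0.9998] grasp [522.4 174.6 109.6] F [-7.3 -2.3 23.9] T [-0.53  2.1   0.04] open 23.4
```

View pics/e.png

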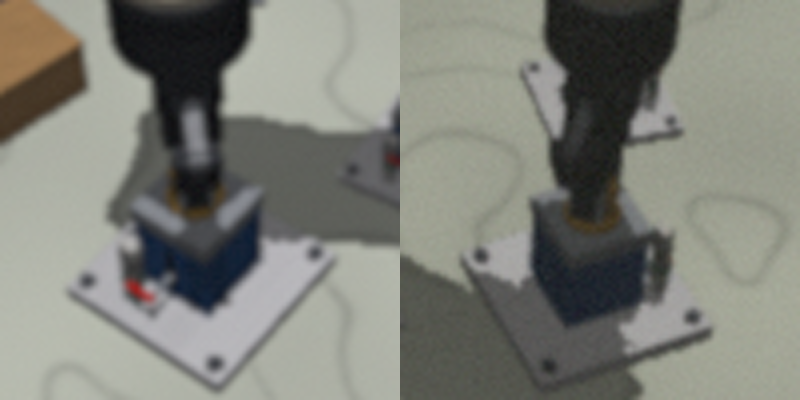

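The picture shows the brass collar flush on the steel (side crop at about (195,205)) and the pointer low on the scale. Force is steady at 24 N and the height matches the seated value, so I'm handing in.

```bash
python3 -c "
from h import *
print(close_job())"
```

```text
the job is handed in; nothing more can be done
None
```

I lifted the brass hose tail out of the middle rack hole, lowered its stem into the large gauge's hole and pressed it down until its collar seated on the steel. I handed the job in at about 11 s, still gripping and pushing. The judge gives no verdict.

**Last checks:**
- **Seating:** the tool stopped at 163.6 mm (163.4 mm calculated for a seated collar). It did not sink further when the push rose from 15 to 24 N, which fits a hard stop. The last picture shows the collar on the steel.
- **Push:** the wrist force held steady at about 24 N upward, with about 8 N sideways. After the spring's roughly 8 N, that leaves an estimated 16 N on the steel, well below 60 N.
- **Alignment:** the tail is about 1 to 1.5 mm off the hole's axis, and the tool is tilted about 0.02 rad.
- **Grip:** set to 95 N, with the fingers reading 23.4 mm on a 26 mm hex.

**Doubts:**
- Plunger travel was not measured directly. It is inferred from height and force, and the pointer in the picture was too coarse to read.
- The spring force rose less than expected on the way down (4.2 to 5.7 N over 5.6 mm, where about 2.3 N was expected).
- I did not measure the other objects again afterwards. I met no unexpected forces on the way.

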